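# Hang the sample pot on the sampler by its bail

## Robot

A 6-joint arm with a two-finger parallel gripper is mounted at the origin on the work surface. World frame = base frame: x ahead of the robot, y to its left, z up, the work surface at z = 0. Lengths are in m, angles in rad, forces in N, time in s.
With the tool pointing down it reaches from about 0.325 to 0.925 m from the base axis. Payload 3.1 kg.
Tool frame: the origin (TCP) lies between the finger pads; the fingertips stand 19 mm ahead of it and the grasp point (between the pads) is the TCP; z points along the fingers, x is the direction in which the jaws open and shut, and the axes are right-handed (so a half turn about z gives the same grasp; the last joint's range is limited). The gripper opens to 85 mm and grips with 20 to 120 N. Pads are 22 mm wide; open, the fingers measure 114 mm over their backs; the gripper's body (76 mm by 85 mm) begins 54 mm behind the grasp point. The pads swing forward as they close: fully open they stand 13 mm farther back than shut.
Start: joints at [1.163, 0.217, 1.613, -0, 1.311, -0.112], TCP at [0.182, 0.598, 0.25] pointing down, gripper open.
Joint ranges: [-2.75, 2.75], [-0.78, 2.1], [0.31, 2.55], [-1.13, 4.27], [0.13, 2.63], [-2.58, 2.58]. Speed limits (rad/s): [2.79, 2.79, 3.14, 3.14, 3.14, 3.14].

## Interface

Orientations are given as a rotation vector (axis times angle).
In Python, from bench import arm gives the robot as it stands.
- The arm moves only by the tool play_rows, never from a script. Its argument "deltas" is a list of rows, each a list of 2 entries, a list of its own where there are three numbers: the shift along the tool's x, y, z in mm, then the turn, a rotation vector about the tool's x, y, z in rad. A call has 1 to 8 rows; each row is the pose to reach, as a shift and turn from the pose commanded when the call began, along the tool's axes at that moment; what a row does not reach only later rows make up. A row lasts 1/10 s, in which the tool goes at most 50 mm and 8.59 degrees, less where a joint would pass 70% of its speed; a pose out of reach is approached as far as the arm can. A call with a gripper value outside its range is refused whole. "hand" is the opening, from 0 (shut) to 1 (fully open), set as the call begins (left out, the last holds). The fingers move at their own pace and stop on an object; "newtons" is the grip in N (left out, the last holds). Time passes only in rows, so rows that repeat a pose let the fingers close. It gives the time, the measured TCP pose, the force and the opening at its end, in the units of the state.
- arm.observe(): the state, without advancing time (a new reading comes with each control period).
- arm.read_camera(name): name is "scene" or "top"; returns (picture, depth): 400x640x3 uint8, red, green, blue; 400x640 float32, m along the optical axis (not along the pixel's ray), 0 where there is no reading.
- arm.camera_params(name): a dict with "camera_matrix" (3x3 intrinsics, pixels), "world_from_camera" (4x4, takes a point from camera to world coordinates). Camera axes: x right, y up, looking along -z (the intrinsics and any distortion apply to the point x, -y, -z); pixel columns grow to the right and rows downward; lengths in m; the calibration is good to about 2 mm. A picture is of the moment at which its call begins. camera_params takes no time and is no camera call.
- arm.sign_off(): hands the job in, once; it reports no verdict.
Trained networks look in the newest picture that a camera, given by its name, has taken for a name from the list of things; names that differ only in an ending like _2 or _b are one class to them, and where a whole thing is asked for, a point or a joint stands for the part that bears it (a point fixed in the world has none). Each returns a list of dicts, best first, with "score" (0 to 1); they miss things now and then, are a little off and sometimes report something else, mostly with a low value. They report only what shows in the picture. A call takes as long as a camera call. They do not tell look-alikes from the thing itself.
- arm.recognise(camera, thing): "point" ([x, y, z] in m, in world coordinates, good to about 4 mm: the middle of the surface that is visible of it).
- arm.mark_of(camera, thing): "point" ([x, y, z] in m, in world coordinates, good to about 4 mm: a listed point, or the origin of a listed thing).
The state is a dict: "t": time; "q": joint angles; "joint_vel": joint speeds; "joint_torque": joint torques, N m; "tcp_pos": TCP position; "tool_rot": TCP orientation; "force": force on the tool from outside, world axes, zero at the start; "wrist_torque": the same for the moment, N m; "gripper_width": finger opening in m.
Only numpy, scipy, OpenCV 4.12 (cv2) and the standard library are available. Lean on these libraries where they do the work, as an engineer would, in place of code of your own. Each camera call takes 0.05 s, during which the arm holds its last target. There are 200 camera calls.

## Task

Raise the folded-down wire bail of the steel sample pot upright while the pot stays standing on the bench. Then lift the pot by its bail and hang it gently on the two-prong hanger of the white sampler stand, with the bail lying in the dips of both prongs and its orange grip midway between them, and let go so that the pot hangs still. Keep the pot from tipping over and leave the bottle, beaker and jar where they are.

Things in the scene. Friction and masses are not known exactly. Their poses are not given: they have to be found in the camera images.
- pot: Open steel sample pot, loose, about 0.4 kg, 90 mm high, 80 mm across at the foot, 90 mm at the rim. Origin: centre of underside; z up. Lugs at its +y and -y sides (out to 55 mm from the axis) carry the bail's hinge, axis parallel to the pot's y at x = 0, z = 78 mm. The bail is folded out to the pot's -x side, which starts roughly facing the robot.
- bail (a joint): Angle of the wire bail about its hinge on the pot (rad): 0 = folded down, sticking out level to the pot's -x side; 1.571 = upright above the pot; goes on over to 2.9 on the far side, with no stop at upright. Starts at 0 to 0.3. Hinge friction (0.03 N m) keeps it at whatever angle it is left. U of 6 mm wire: two straight sides 112 mm apart, crossbar 90 mm from the hinge axis.
- bail_grip (a point): Centre of the orange grip sleeve (12 mm diameter, 44 mm long) in the middle of the bail's straight crossbar, on its axis; bare 6 mm wire on either side. Its y axis runs along the crossbar, its x axis points from the crossbar to the hinge. With the bail upright it is 168 mm above the pot's underside.
- stand: White plastic sampler stand, fixed. Origin: on the bench right below the dips of its hanger; z up, -x side roughly towards the robot. Base plate 100 mm wide, 8 mm thick, x = -55 to 185 mm; round column, 40 mm diameter, at x = 140 mm, grey box behind its foot; on top a head 100 mm wide (x = 112 to 162 mm) up to 253 mm high, carrying two prongs.
- stand_seat (a point): Middle of the bail's crossbar when hung properly: midway between the prongs' dips, 222 mm above the bench; axes as the stand's. The two 8 mm steel prongs (y = +-36 mm, 64 mm clear gap for a gripper) run from the head towards -x, axis 234 mm high, drop at 45 degrees into a dip (212 mm high at x = 0) and rise to upturned tips (236 mm high at x = -22 mm).
- bottle: Bystander: clear bottle with white cap, 60 mm diameter, 150 mm high, loose. Origin: centre of underside.
- beaker: Bystander: glass beaker, 96 mm diameter, 120 mm high, loose. Origin: centre of underside.
- jar: Bystander: low white jar, 52 mm diameter, 55 mm high, loose. Origin: centre of underside.
Things that resemble listed ones, but are neither listed nor needed, are in the scene too. Leave any purple look-alike of the pot alone.

How it is judged:
On the way:
1. the bail is upright (within 0.3 rad) while the pot stands on the bench (value of joint bail between 1.27 and 1.87 rad and height (world z) of pot below 0.006 m and angle between pot's own z axis and vertical below 0.08 rad), for 0.2 s.
At the end, for the whole second after the job is handed in: The pot hangs still (under 0.05 m/s, tilted under 0.3 rad, underside over 30 mm up), its weight on the stand (over 2 N): bail_grip within 15 mm in x and y and 10 mm in z of stand_seat (stand axes), crossbar within 0.15 rad of the line through the dips (x of bail_grip in the frame of stand_seat between -0.015 and 0.015 m and y of bail_grip in the frame of stand_seat between -0.015 and 0.015 m and z of bail_grip in the frame of stand_seat between -0.01 and 0.01 m and angle between the y axis of bail_grip and the y axis of stand_seat, either way round below 0.15 rad and angle between pot's own z axis and vertical below 0.3 rad and height (world z) of pot above 0.03 m and contact force between pot and stand above 2 N and linear speed of pot below 0.05 m/s); the robot touches nothing.
It fails at once if the pot is tipped by more than 0.7 rad (angle between pot's own z axis and vertical above 0.7 rad).
It fails at once if the pot is hung roughly: more than 40 N between pot and stand (contact force between pot and stand above 40 N).
It fails at once if the bottle is moved by more than 30 mm (distance of bottle from where it was at the start of the episode above 0.03 m).
It fails at once if the beaker is moved by more than 30 mm (distance of beaker from where it was at the start of the episode above 0.03 m).
It fails at once if the jar is moved by more than 30 mm (distance of jar from where it was at the start of the episode above 0.03 m).
It also fails if it takes over 70 s, if anything falls off the work surface, if the arm or the gripper's body presses on something with over 40 N, if the wrist force passes 120 N, or if a joint passes its speed limit or range.

## Working session

There is one attempt and no reset: what is moved stays moved. The work goes in short steps, Python scripts to look and compute and a tool call to move; the robot and the scene stay as the last step left them, time stands still between calls to the robot, and variables do not carry over. Pictures are saved under pics/ and viewed, about 8 in all and at most 12, crops included, and the job is handed in when it is done.

Besides the shell and the picture viewer there is one more tool, called after "Call:" as name(argument=value, ...), one argument or row to a line, values as JSON. play_rows: Moves the arm, as the interface text tells. Its arguments: {"type":"object","properties":{"deltas":{"type":"array"},"hand":{"type":"number"},"newtons":{"type":"number"}},"required":["deltas"]}

```bash
ls; mkdir -p pics; python3 - <<'E'
from bench import arm
import cv2,numpy as np
for c in ["scene","top"]:
    p,d=arm.read_camera(c); cv2.imwrite(f"pics/{c}0.png",p[:,:,::-1])
    np.savez(f"pics/{c}0.npz",p=p,d=d)
    q=arm.camera_params(c); print(c,np.round(q["camera_matrix"],1).tolist(),np.round(q["world_from_camera"],3).tolist())
    for t in ["pot","bail_grip","stand","stand_seat","bottle","beaker","jar"]:
        print(t,[(round(r["score"],2),np.round(r["point"],3).tolist()) for r in arm.mark_of(c,t)[:4]])
o=arm.observe();print(o)
E
```

```text
pics
scene [[378.4, 0.0, 315.8], [0.0, 378.4, 203.8], [0.0, 0.0, 1.0]] [[0.182, -0.559, 0.809, 1.52], [0.983, 0.088, -0.16, -0.219], [0.018, 0.825, 0.565, 0.84], [0.0, 0.0, 0.0, 1.0]]
pot [(0.86, [0.588, -0.154, -0.002]), (0.59, [0.4, -0.419, 0.004])]
bail_grip [(0.71, [0.499, -0.17, 0.082]), (0.67, [0.59, -0.15, -0.002]), (0.54, [0.439, -0.341, 0.082])]
stand [(0.76, [0.553, 0.207, 0.002])]
stand_seat [(0.74, [0.555, 0.21, 0.224]), (0.22, [0.597, -0.412, -0.001])]
bottle [(0.7, [0.57, 0.381, -0.002])]
beaker [(0.74, [0.6, -0.413, -0.002])]
jar [(0.72, [0.63, 0.0, 0.004])]
top [[388.4, 0.0, 323.8], [0.0, 388.4, 199.0], [0.0, 0.0, 1.0]] [[-0.026, 0.991, -0.13, 0.397], [-1.0, -0.026, 0.003, -0.02], [0.0, 0.13, 0.992, 1.106], [0.0, 0.0, 0.0, 1.0]]
pot [(0.97, [0.397, -0.417, 0.004]), (0.9, [0.591, -0.152, 0.001]), (0.23, [0.572, 0.383, 0.005])]
bail_grip [(0.7, [0.499, -0.171, 0.077]), (0.65, [0.438, -0.341, 0.076])]
stand [(0.85, [0.552, 0.208, 0.002])]
stand_seat [(0.43, [0.573, 0.385, 0.004])]
bottle [(0.78, [0.572, 0.381, 0.001])]
beaker [(0.84, [0.598, -0.415, -0.002])]
jar [(0.69, [0.63, -0.006, 0.003])]
{'t': 0.8, 'q': array([ 1.16281063e+00,  2.16862648e-01,  1.61335253e+00, -2.02491020e-05,
        1.31128689e+00, -1.12211936e-01]), 'joint_vel': array([-5.81717936e-04,  3.75255664e-04,  8.48236868e-04, -9.42636659e-04,
        2.14538702e-03, -5.18703034e-05]), 'joint_torque': array([-5.14554558e-04, -3.96831036e+01, -3.04236603e+01, -8.51476398e-05,
        6.68604880e-04, -3.87101039e-06]), 'tcp_pos': array([0.18218207, 0.59789955, 0.25034829]), 'tool_rot': array([-2.52449177e+00, -1.86985739e+00, -1.38526111e-04]), 'force': array([-0.56254282, -0.29680733, -0.83865203]), 'wrist_torque': array([ 0.0292277 ,  0.05242531, -0.00501455]), 'gripper_width': 0.08532847869450252}
```

View pics/scene0.png

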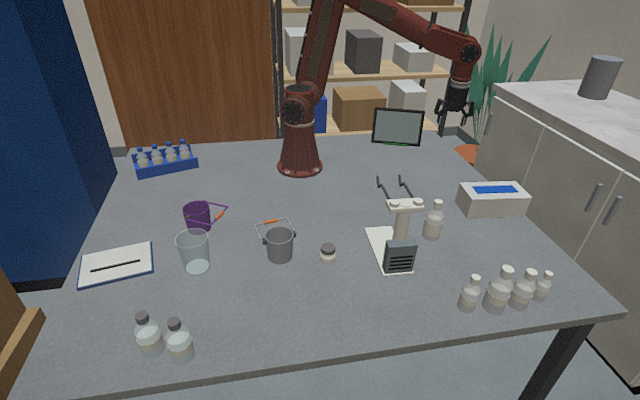

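View pics/top0.png

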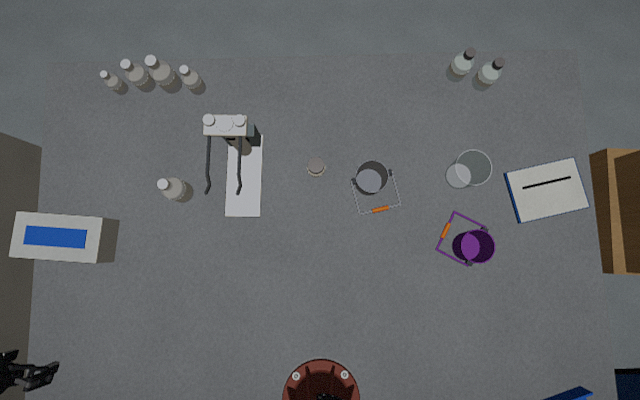

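Candidates: the steel pot with a grey wire bail at scene (280,245) / top (372,178), and the purple look-alike at scene (197,215) / top (473,245). I choose the steel one. Next I measure it and check it in a crop.

```bash
cat > h.py <<'E'
import numpy as np,cv2
from bench import arm
from scipy.spatial.transform import Rotation as R
def cloud(c,d):
    q=arm.camera_params(c);K=q["camera_matrix"];T=q["world_from_camera"]
    v,u=np.mgrid[:d.shape[0],:d.shape[1]]
    X=np.stack([(u-K[0,2])/K[0,0]*d,-(v-K[1,2])/K[1,1]*d,-d],-1)
    W=X@T[:3,:3].T+T[:3,3]; W[d<=0]=np.nan
    return W
def orange(p):
    h=cv2.cvtColor(p,cv2.COLOR_RGB2HSV); return (h[...,0]<18)&(h[...,0]>4)&(h[...,1]>150)&(h[...,2]>110)
def near(W,c,r,z0,z1): 
    with np.errstate(invalid='ignore'):
        return (np.hypot(W[...,0]-c[0],W[...,1]-c[1])<r)&(W[...,2]>z0)&(W[...,2]<z1)
def axis(P):
    m=P.mean(0); d=np.linalg.svd(P-m)[2][0]; return m,d
def tool(v_world):  # world vector -> tool axes now
    return R.from_rotvec(arm.observe()["tool_rot"]).inv().apply(v_world)
E
python3 - <<'E'
from h import *
for c in ["scene","top"]:
    f=np.load(f"pics/{c}0.npz");p,d=f["p"],f["d"];W=cloud(c,d)
    m=near(W,(.59,-.15),.16,.03,.2)&orange(p); P=W[m]; a,u=axis(P)
    print(c,"orange",m.sum(),np.round(a,4),np.round(u,3))
    m=near(W,(.59,-.155),.07,.082,.1);P=W[m]; x=P[:,:2]
    A=np.c_[2*x,np.ones(len(x))];s=np.linalg.lstsq(A,(x**2).sum(1),rcond=None)[0]
    print("rim",len(P),np.round(s[:2],4),np.sqrt(s[2]+s[0]**2+s[1]**2))
    m=near(W,(.68,.2),.1,.245,.262);P=W[m];print("head",m.sum(),np.round(P.mean(0),4) if len(P) else 0)
    if len(P): print(cv2.minAreaRect(P[:,:2].astype(np.float32)*1000))
    m=near(W,(.58,.205),.16,.004,.012);P=W[m];print("plate",m.sum(),cv2.minAreaRect(P[:,:2].astype(np.float32)*1000))
    for z0,z1 in[(.2,.25)]:
        m=near(W,(.59,.207),.075,z0,z1);P=W[m];
        for s in(1,-1):
            Q=P[(P[:,1]-.207)*s>0]; 
            if len(Q)>3:print("prong",s,len(Q),axis(Q)[0].round(4),axis(Q)[1].round(3),Q[:,0].min().round(3))
p=np.load("pics/scene0.npz")["p"]
cv2.imwrite("pics/crop1.png",cv2.resize(np.hstack([p[190:290,230:330],p[160:260,350:450]]),None,fx=4,fy=4,interpolation=2)[:,:,::-1])
E
```

```text
scene orange 30 [ 0.5071 -0.1712  0.0795] [ 0.264 -0.964  0.036]
rim 164 [ 0.5915 -0.1527] 0.044322991687478185
head 119 [0.7032 0.1986 0.2507]
((701.0000610351562, 201.1842041015625), (97.90084838867188, 28.02739715576172), 87.2283706665039)
plate 647 ((606.01611328125, 187.85096740722656), (273.35113525390625, 242.04331970214844), 53.91265869140625)
prong 1 80 [0.5894 0.241  0.2313] [ 0.993 -0.054  0.103] 0.531
prong -1 78 [0.5849 0.1695 0.2315] [ 0.994 -0.047  0.094] 0.529
top orange 60 [ 0.5011 -0.1717  0.0842] [-0.205  0.978  0.026]
rim 207 [ 0.5858 -0.1537] 0.04598174052023947
head 266 [0.6955 0.2016 0.252 ]
((693.5814208984375, 201.46875), (96.4743881225586, 33.22087478637695), 85.94183349609375)
plate 2261 ((584.5609741210938, 205.22914123535156), (305.464111328125, 304.2485046386719), 59.0118293762207)
prong 1 204 [0.5929 0.2412 0.2337] [-0.996  0.048 -0.081] 0.529
prong -1 201 [0.5911 0.1701 0.2335] [-0.996  0.015 -0.089] 0.525
```

View pics/crop1.png

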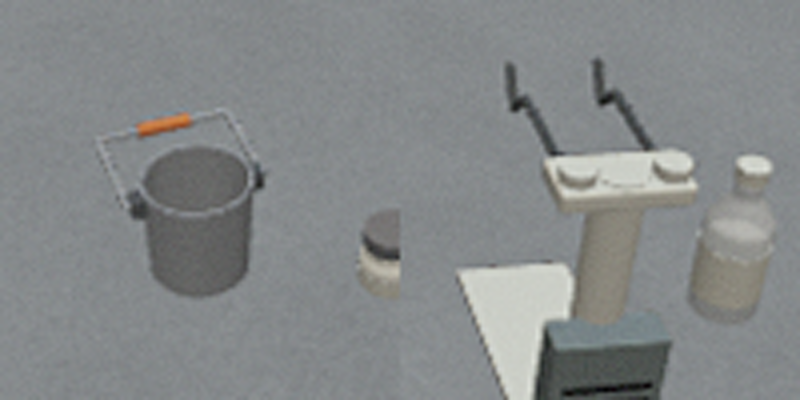

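The left crop is the steel pot with a plain wire bail and orange sleeve at scene (271,222). The purple pot is ruled out. Bail ≈ folded, pot yaw ≈ 0.215, stand yaw ≈ -0.05.

```bash
cat >> h.py <<'E'
def pose(yaw,tilt):
    c,s=np.cos(yaw),np.sin(yaw)
    return R.from_matrix(np.array([[c,s,0],[s,-c,0],[0,0,-1]]).T)*R.from_rotvec([0,tilt,0])
def goto(pos,yaw,tilt=0,o=None):
    o=o or (lambda s:(s["tcp_pos"],R.from_rotvec(s["tool_rot"])))(arm.observe())
    p,r=o; q=pose(yaw,tilt)
    print(np.round(1000*r.inv().apply(np.array(pos)-p),1).tolist(),np.round((r.inv()*q).as_rotvec(),3).tolist(),"from",np.round(p,4)); return np.array(pos),q
E
python3 - <<'E'
from h import *
o=goto((.37,.2,.30),.215)
o=goto((.42,-.19,.2),.215,.785,o)
E
```

```text
[-325.9, 295.6, -49.7] [-0.0, -0.0, 1.06] from [0.1822 0.5979 0.2503]
[-34.4, 391.7, 100.0] [0.0, 0.785, 0.0] from [0.37 0.2  0.3 ]
```

Call:
play_rows(
  deltas=[
    [[-326,296,-50],[0,0,1.06]],
    [[-326,296,-50],[0,0,1.06]],
    [[-326,296,-50],[0,0,1.06]],
    [[-326,296,-50],[0,0,1.06]],
    [[-326,296,-50],[0,0,1.06]],
    [[-326,296,-50],[0,0,1.06]],
    [[-326,296,-50],[0,0,1.06]],
    [[-326,296,-50],[0,0,1.06]],
  ],
  hand=0.45,
  newtons=25,
)

```text
t: 1.6
tcp_pos: [0.3524, 0.2368, 0.2961]
tool_rot: [-3.123, -0.334, -0.002]
force: [1.4, 0.4, -0.3]
gripper_width: 0.0382
```

```bash
python3 - <<'E'
from h import *
print(arm.observe()['t'])
goto((.42,-.19,.2),.215,.785)
E
```

```text
1.6
[-24.2, 431.5, 95.9] [0.001, 0.783, -0.002] from [0.3524 0.2368 0.2961]
```

Call:
play_rows(
  deltas=[
    [[-24,431,96],[0,0.783,0]],
    [[-24,431,96],[0,0.783,0]],
    [[-24,431,96],[0,0.783,0]],
    [[-24,431,96],[0,0.783,0]],
    [[-24,431,96],[0,0.783,0]],
    [[-24,431,96],[0,0.783,0]],
    [[-24,431,96],[0,0.783,0]],
    [[-24,431,96],[0,0.783,0]],
  ],
)

```text
t: 2.4
tcp_pos: [0.4138, -0.0673, 0.2248]
tool_rot: [-2.815, -0.307, -1.163]
force: [1.2, 0.2, 0.8]
gripper_width: 0.0384
```

Call:
play_rows(
  deltas=[
    [[0,0,0],[0,0,0]],
    [[0,0,0],[0,0,0]],
    [[0,0,0],[0,0,0]],
  ],
)

```text
t: 2.7
tcp_pos: [0.414, -0.0653, 0.2245]
tool_rot: [-2.814, -0.307, -1.154]
force: [0.1, -0.6, -0.8]
gripper_width: 0.0383
```

```bash
python3 - <<'E'
from h import *
d=np.array([np.cos(.215)*.707,np.sin(.215)*.707,-.707]); g=np.array([.5035,-.1715,.079])
o=goto(g-.07*d,.215,.785); goto(g+.004*d,.215,.785,o)
E
```

```text
[-56.7, 123.1, 78.6] [-0.003, 0.006, 0.001] from [ 0.414  -0.0653  0.2245]
[0.0, -0.0, 74.0] [0.0, 0.0, 0.0] from [ 0.4551 -0.1821  0.1285]
```

Call:
play_rows(
  deltas=[
    [[-57,123,30],[0,0.006,0]],
    [[-57,123,50],[0,0.006,0]],
    [[-57,123,60],[0,0.006,0]],
    [[-57,123,78],[0,0.006,0]],
    [[-57,123,78],[0,0.006,0]],
    [[-57,123,78],[0,0.006,0]],
    [[-57,123,78],[0,0.006,0]],
  ],
)

```text
t: 3.4
tcp_pos: [0.4551, -0.1819, 0.1304]
tool_rot: [-2.811, -0.312, -1.166]
force: [-0.2, 0.3, 0.1]
gripper_width: 0.0386
```

```bash
python3 - <<'E'
from h import *
d=np.array([np.cos(.215)*.707,np.sin(.215)*.707,-.707])
for c in ["scene","top"]:
    p,D=arm.read_camera(c);W=cloud(c,D)
    m=near(W,(.59,-.15),.16,.03,.2)&orange(p)
    print(c,m.sum(),W[m].mean(0).round(4),[(r["score"],np.round(r["point"],4)) for r in arm.mark_of(c,"bail_grip")[:2]])
    cv2.imwrite(f"pics/{c}2.png",p[:,:,::-1])
g=np.array([.5035,-.1715,.079])
goto(g+.004*d,.215,.785); a=cv2.imread("pics/scene2.png")[150:300,200:350]
cv2.imwrite("pics/crop2.png",cv2.resize(a,None,fx=4,fy=4))
E
```

```text
scene 31 [ 0.506  -0.1712  0.0788] [(0.63, array([ 0.439 , -0.3424,  0.0785])), (0.59, array([ 0.4998, -0.1708,  0.0786]))]
top 60 [ 0.5011 -0.1718  0.0833] []
[-0.8, -1.0, 75.8] [-0.0, -0.001, 0.003] from [ 0.4546 -0.1832  0.1303]
```

View pics/crop2.png

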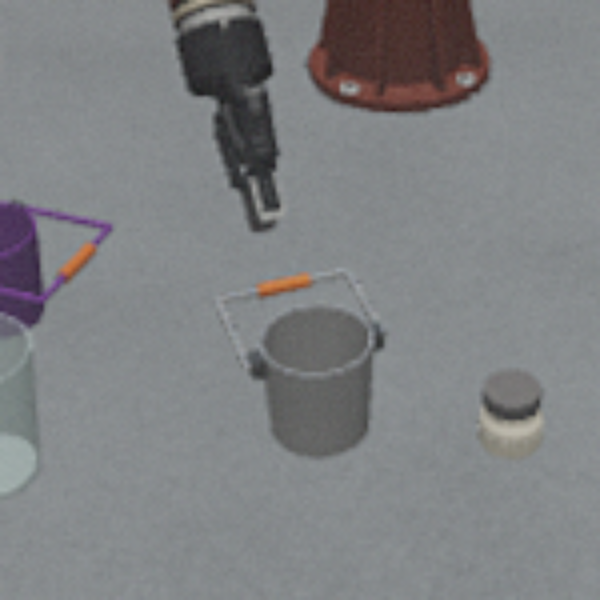

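The gripper (crop ~265,220) is tilted and aligned with the sleeve at crop (285,285), with the pot undisturbed. Advance and close.

Call:
play_rows(
  deltas=[
    [[-2,-1,25],[0,0,0]],
    [[-2,-1,50],[0,0,0]],
    [[-2,-1,65],[0,0,0]],
    [[-2,-1,75],[0,0,0]],
    [[-2,-1,75],[0,0,0]],
    [[-2,-1,75],[0,0,0]],
  ],
)

```text
t: 4.2
tcp_pos: [0.5044, -0.1711, 0.0746]
tool_rot: [-2.811, -0.305, -1.164]
force: [0.3, -0.6, 0.7]
gripper_width: 0.0383
```

Call:
play_rows(
  deltas=[
    [[0,0,0],[0,0,0]],
    [[0,0,0],[0,0,0]],
    [[0,0,0],[0,0,0]],
    [[0,0,0],[0,0,0]],
    [[0,0,0],[0,0,0]],
  ],
  hand=0,
  newtons=20,
)

```text
t: 4.7
tcp_pos: [0.5045, -0.1715, 0.0744]
tool_rot: [-2.812, -0.304, -1.164]
force: [-1.9, -0.7, 1.8]
gripper_width: 0.0111
```

```bash
python3 - <<'E'
from h import *
for c in ["scene","top"]:
    p,D=arm.read_camera(c);W=cloud(c,D)
    m=near(W,(.59,-.155),.07,.082,.1);x=W[m][:,:2]
    A=np.c_[2*x,np.ones(len(x))];s=np.linalg.lstsq(A,(x**2).sum(1),rcond=None)[0];print(c,s[:2])
o=arm.observe();print(o["tcp_pos"],o["force"],o["gripper_width"],o["tool_rot"],o['t'])
cv2.imwrite("pics/top3.png",p[:,:,::-1])
E
```

```text
scene [ 0.5886281  -0.15495135]
top [ 0.58524344 -0.15233084]
[ 0.5045029  -0.17148003  0.07436226] [-2.67010741 -1.61136688  3.81349439] 0.010994982826537145 [-2.81175949 -0.30398636 -1.16400506] 4.8
```

Sleeve is gripped (11 mm). Compute the arc about the hinge, rotating the tool with the bail so nothing slips.

```bash
python3 - <<'E'
from h import *
o=arm.observe();r=R.from_rotvec(o["tool_rot"]);P=o["tcp_pos"];H=np.array([.5895,-.1525,.078]);y=np.array([-np.sin(.215),np.cos(.215),0])
print(r.inv().apply(y).round(3))
for k in range(1,17):
    a=k*np.deg2rad(5.4); q=R.from_rotvec(a*y); print(k,np.round(1000*r.inv().apply(H+q.apply(P-H)-P),1).tolist(),round(-a,3))
E
```

```text
[-0.    -1.     0.001]
1 [5.8, -0.0, -5.8] -0.094
2 [12.2, -0.0, -11.0] -0.188
3 [19.0, -0.0, -15.6] -0.283
4 [26.2, -0.0, -19.5] -0.377
5 [33.8, -0.0, -22.7] -0.471
6 [41.6, -0.0, -25.2] -0.565
7 [49.6, -0.0, -27.0] -0.66
8 [57.8, -0.0, -27.9] -0.754
9 [66.0, -0.0, -28.2] -0.848
10 [74.2, -0.0, -27.6] -0.942
11 [82.3, -0.0, -26.3] -1.037
12 [90.2, -0.0, -24.2] -1.131
13 [97.9, -0.0, -21.4] -1.225
14 [105.3, -0.0, -17.8] -1.319
15 [112.4, -0.0, -13.6] -1.414
16 [119.0, -0.0, -8.8] -1.508
```

Call:
play_rows(
  deltas=[
    [[5.8,0,-5.8],[0,-0.094,0]],
    [[12.2,0,-11],[0,-0.188,0]],
    [[19,0,-15.6],[0,-0.283,0]],
    [[26.2,0,-19.5],[0,-0.377,0]],
    [[33.8,0,-22.7],[0,-0.471,0]],
    [[41.6,0,-25.2],[0,-0.565,0]],
    [[49.6,0,-27],[0,-0.66,0]],
    [[57.8,0,-27.9],[0,-0.754,0]],
  ],
)

```text
t: 5.6
tcp_pos: [0.5241, -0.1663, 0.1346]
tool_rot: [-3.119, -0.339, -0.037]
force: [-0.3, -0.1, -0.5]
gripper_width: 0.0114
```

```bash
python3 - <<'E'
from h import *
for c in ["scene","top"]:
    p,D=arm.read_camera(c);W=cloud(c,D)
    print(c,[(r["score"],np.round(r["point"],4)) for r in arm.mark_of(c,"pot")[:2]])
    cv2.imwrite(f"pics/{c}4.png",p[:,:,::-1])
a=cv2.imread("pics/scene4.png")[150:300,200:350]
cv2.imwrite("pics/crop4.png",cv2.resize(a,None,fx=4,fy=4))
o=arm.observe();r=R.from_rotvec(o["tool_rot"]);P=o["tcp_pos"];print(P,o["force"],o["gripper_width"],r.as_matrix()[:,2]);H=np.array([.5895,-.1525,.078]);y=np.array([-np.sin(.215),np.cos(.215),0])
print(np.rad2deg(np.arctan2(P[2]-.078,-(P-H)@[np.cos(.215),np.sin(.215),0])))
for k in range(1,9):
    a=k*np.deg2rad(5.6); q=R.from_rotvec(a*y); print(k,np.round(1000*r.inv().apply(H+q.apply(P-H)-P),1).tolist(),round(-a,3))
E
```

```text
scene [(0.95, array([ 0.401 , -0.4173,  0.0049])), (0.85, array([ 0.5911, -0.1522, -0.0051]))]
top [(0.58, array([ 0.5892, -0.1528,  0.0048])), (0.55, array([ 0.3973, -0.419 ,  0.0011]))]
[ 0.52448442 -0.16625496  0.13408164] [-2.31358308 -1.27077735  2.61037206] 0.011005697892514304 [ 0.02880289  0.00889583 -0.99954553]
40.161888894309946
1 [6.0, 0.0, -6.0] -0.098
2 [12.5, 0.0, -11.5] -0.195
3 [19.5, 0.0, -16.2] -0.293
4 [27.0, 0.0, -20.3] -0.391
5 [34.8, 0.0, -23.6] -0.489
6 [42.9, 0.1, -26.1] -0.586
7 [51.3, 0.1, -27.9] -0.684
8 [59.7, 0.1, -28.8] -0.782
```

View pics/crop4.png

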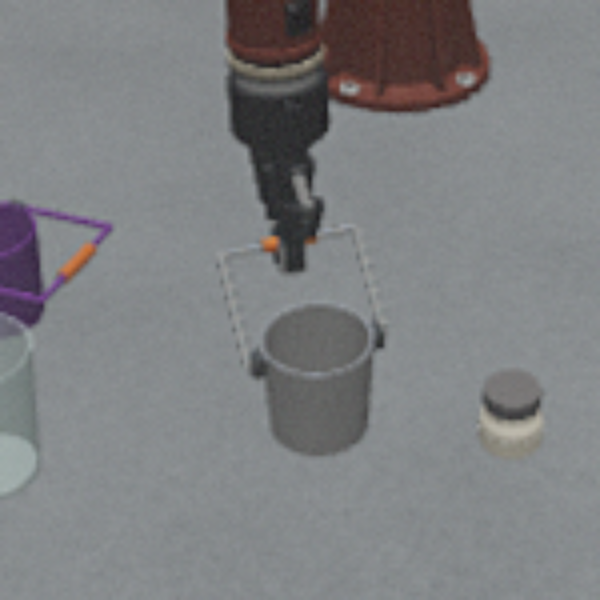

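The bail is about 40° up, held centrally at crop (290,240), with the pot standing still. Continue the arc.

Call:
play_rows(
  deltas=[
    [[6,0,-6],[0,-0.098,0]],
    [[12.5,0,-11.5],[0,-0.195,0]],
    [[19.5,0,-16.2],[0,-0.293,0]],
    [[27,0,-20.3],[0,-0.391,0]],
    [[34.8,0,-23.6],[0,-0.489,0]],
    [[42.9,0,-26.1],[0,-0.586,0]],
    [[51.3,0,-27.9],[0,-0.684,0]],
    [[59.7,0,-28.8],[0,-0.782,0]],
  ],
)

```text
t: 6.6
tcp_pos: [0.5814, -0.1544, 0.1646]
tool_rot: [2.835, 0.309, -1.125]
force: [-1.1, -0.9, 0.2]
gripper_width: 0.011
```

```bash
python3 - <<'E'
from h import *
for c in ["scene","top"]:
    p,D=arm.read_camera(c)
    print(c,[(r["score"],np.round(r["point"],4)) for r in arm.mark_of(c,"pot")[:2]])
o=arm.observe();r=R.from_rotvec(o["tool_rot"]);P=o["tcp_pos"];print(P,o["force"],o["gripper_width"],r.as_matrix()[:,2]);H=np.array([.5895,-.1525,.078]);y=np.array([-np.sin(.215),np.cos(.215),0])
print(np.rad2deg(np.arctan2(P[2]-.078,-(P-H)@[np.cos(.215),np.sin(.215),0])))
for k in range(1,3):
    a=k*np.deg2rad(3); q=R.from_rotvec(a*y); print(k,np.round(1000*r.inv().apply(H+q.apply(P-H)-P),1).tolist(),round(-a,3))
E
```

```text
scene [(0.76, array([ 0.5884, -0.1522,  0.001 ])), (0.68, array([ 0.5527,  0.2031, -0.0007]))]
top [(0.87, array([ 0.3962, -0.4142, -0.0022])), (0.49, array([ 0.5876, -0.1511,  0.0018]))]
[ 0.58188437 -0.15462479  0.16409095] [-0.20136003 -2.03697588  0.23813398] 0.01133397618512051 [-0.66774916 -0.14404462 -0.73031651]
84.761245245582
1 [3.1, 0.0, -3.3] -0.052
2 [6.4, 0.0, -6.4] -0.105
```

Bail is near upright and the pot unmoved. Release and back off along the tool.

Call:
play_rows(
  deltas=[
    [[0,0,0],[0,0,0]],
    [[0,0,0],[0,0,0]],
    [[0,0,0],[0,0,0]],
    [[0,0,-20],[0,0,0]],
    [[0,0,-50],[0,0,0]],
    [[0,0,-90],[0,0,0]],
    [[0,0,-90],[0,0,0]],
  ],
  hand=0.45,
)

```text
t: 7.5
tcp_pos: [0.6462, -0.1405, 0.236]
tool_rot: [2.839, 0.309, -1.103]
force: [0.4, -0.2, 1.6]
gripper_width: 0.0384
```

```bash
python3 - <<'E'
from h import *
for c in ["scene","top"]:
    p,D=arm.read_camera(c);W=cloud(c,D)
    m=near(W,(.59,-.15),.1,.1,.2)&orange(p)
    print(c,m.sum(),W[m].mean(0).round(4),axis(W[m])[1],[(r["score"],np.round(r["point"],4)) for r in arm.mark_of(c,"bail_grip")[:2]])
    cv2.imwrite(f"pics/{c}5.png",p[:,:,::-1])
o=arm.observe();print(o['tcp_pos'],o['t'],o['gripper_width'])
o=goto((.5895,-.1525,.255),.215); goto((.5895,-.1525,.17),.215,0,o)
a=cv2.imread("pics/scene5.png")[130:280,200:350]
cv2.imwrite("pics/crop5.png",cv2.resize(a,None,fx=4,fy=4))
E
```

```text
scene 26 [ 0.5927 -0.1571  0.169 ] [ 0.28130595 -0.9584273  -0.04779194] [(0.67, array([ 0.4371, -0.3396,  0.0804])), (0.53, array([ 0.5834, -0.1541,  0.1707]))]
top 64 [ 0.586  -0.1563  0.1728] [-0.20560674  0.97862355 -0.00467047] [(0.81, array([ 0.436 , -0.3411,  0.0776])), (0.42, array([ 0.5874, -0.1547,  0.165 ]))]
[ 0.64136085 -0.14081037  0.22951856] 7.7 0.03840511250955101
[-56.2, 0.2, 17.8] [-0.002, 0.753, 0.002] from [ 0.6414 -0.1408  0.2295]
[0.0, 0.0, 85.0] [0.0, 0.0, 0.0] from [ 0.5895 -0.1525  0.255 ]
```

View pics/crop5.png

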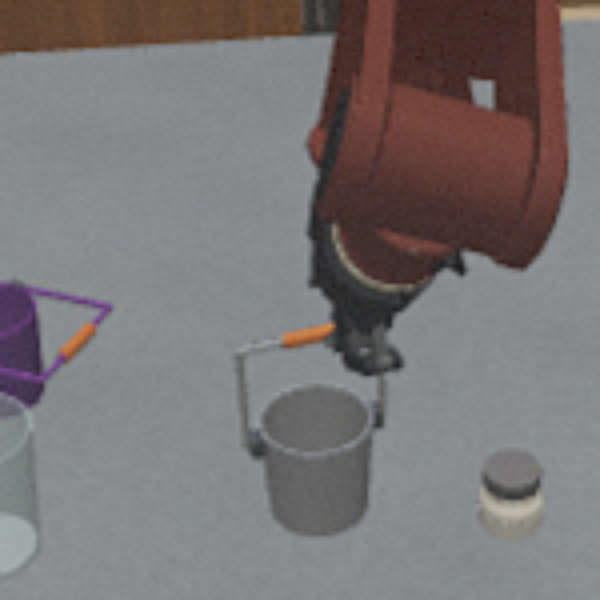

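The bail stands upright at crop (240-385,340), with the sleeve at (310,335) and the pot standing. Reorient vertical above it.

Call:
play_rows(
  deltas=[
    [[-20,0,-20],[0,0.1,0]],
    [[-40,0,-20],[0,0.25,0]],
    [[-55,0,-10],[0,0.4,0]],
    [[-70,0,3],[0,0.55,0]],
    [[-70,0,3],[0,0.7,0]],
    [[-70,0,3],[0,0.753,0]],
    [[-70,0,3],[0,0.753,0]],
    [[-70,0,3],[0,0.753,0]],
  ],
)

```text
t: 8.5
tcp_pos: [0.5893, -0.1523, 0.2754]
tool_rot: [-3.121, -0.338, 0.002]
force: [-0.6, 0.2, 0.5]
gripper_width: 0.0387
```

```bash
python3 - <<'E'
from h import *
for c in ["scene","top"]:
    p,D=arm.read_camera(c);W=cloud(c,D)
    m=near(W,(.59,-.15),.1,.1,.2)&orange(p)
    if m.sum()>3: print(c,m.sum(),W[m].mean(0).round(4),axis(W[m])[1])
    print([(r["score"],np.round(r["point"],4)) for r in arm.mark_of(c,"bail_grip")[:2]])
o=goto((.589,-.1535,.172),.215)
E
```

```text
scene 37 [ 0.592  -0.1526  0.169 ] [ 0.22049687 -0.97494802  0.02928308]
[(0.77, array([ 0.5872, -0.1539,  0.1688])), (0.72, array([ 0.4384, -0.3421,  0.0776]))]
top 40 [ 0.5844 -0.1466  0.1734] [-0.16096843  0.98492949 -0.06326981]
[(0.7, array([ 0.438 , -0.3402,  0.074 ])), (0.38, array([ 0.5837, -0.1532,  0.1671]))]
[-2.3, 1.2, 103.7] [-0.002, -0.0, 0.002] from [ 0.591  -0.1521  0.2757]
```

Call:
play_rows(
  deltas=[
    [[-3,1,40],[0,0,0]],
    [[-3,1,70],[0,0,0]],
    [[-3,1,90],[0,0,0]],
    [[-3,1,100],[0,0,0]],
    [[-3,1,108],[0,0,0]],
    [[-3,1,108],[0,0,0]],
    [[-3,1,108],[0,0,0]],
  ],
)

```text
t: 9.4
tcp_pos: [0.589, -0.154, 0.1697]
tool_rot: [-3.122, -0.34, -0.005]
force: [-0.6, -0.9, -0.5]
gripper_width: 0.0384
```

Call:
play_rows(
  deltas=[
    [[0,0,0],[0,0,0]],
    [[0,0,0],[0,0,0]],
    [[0,0,0],[0,0,0]],
    [[0,0,0],[0,0,0]],
    [[0,0,0],[0,0,0]],
    [[0,0,0],[0,0,0]],
  ],
  hand=0,
  newtons=40,
)

```text
t: 10.0
tcp_pos: [0.5889, -0.1541, 0.1701]
tool_rot: [-3.122, -0.339, -0.006]
force: [-0.6, 0.0, 4.9]
gripper_width: 0.0106
```

Call:
play_rows(
  deltas=[
    [[0,0,-5],[0,0,0]],
    [[0,0,-12],[0,0,0]],
    [[0,0,-25],[0,0,0]],
    [[0,0,-40],[0,0,0]],
    [[0,0,-60],[0,0,0]],
    [[0,0,-80],[0,0,0]],
    [[0,0,-95],[0,0,0]],
    [[0,0,-100],[0,0,0]],
  ],
)

```text
t: 10.8
tcp_pos: [0.5892, -0.1545, 0.2721]
tool_rot: [3.123, 0.339, 0.01]
force: [0.6, -0.6, -5.6]
gripper_width: 0.0105
```

```bash
python3 - <<'E'
from h import *
for c in ["scene","top"]:
    p,D=arm.read_camera(c);W=cloud(c,D)
    m=near(W,(.59,-.15),.1,.2,.3)&orange(p)
    print(c,m.sum(),W[m].mean(0) if m.any() else 0)
    print([(r["score"],np.round(r["point"],4)) for r in arm.mark_of(c,"bail_grip")[:2]],[(r["score"],np.round(r["point"],4)) for r in arm.mark_of(c,"pot")[:2]])
    cv2.imwrite(f"pics/{c}6.png",p[:,:,::-1])
o=arm.observe();print(o['t'],o['tcp_pos'],o['force'],o['gripper_width'])
a=cv2.imread("pics/scene6.png")[110:260,200:350]
cv2.imwrite("pics/crop6.png",cv2.resize(a,None,fx=4,fy=4))
E
```

```text
scene 19 [ 0.59473466 -0.15316068  0.27138354]
[(0.69, array([ 0.438 , -0.3433,  0.0791])), (0.6, array([ 0.5865, -0.1528,  0.2731]))] [(0.93, array([ 0.5941, -0.1534,  0.0966]))]
top 27 [ 0.58407829 -0.13842074  0.27134099]
[(0.59, array([ 0.4391, -0.3425,  0.0741]))] [(0.82, array([ 0.5883, -0.1503,  0.1004])), (0.7, array([ 0.3976, -0.4168,  0.0021]))]
11.1 [ 0.58698598 -0.1536086   0.2668868 ] [ 1.08092806  0.81846717 -6.22013555] 0.010906983534877889
```

View pics/crop6.png

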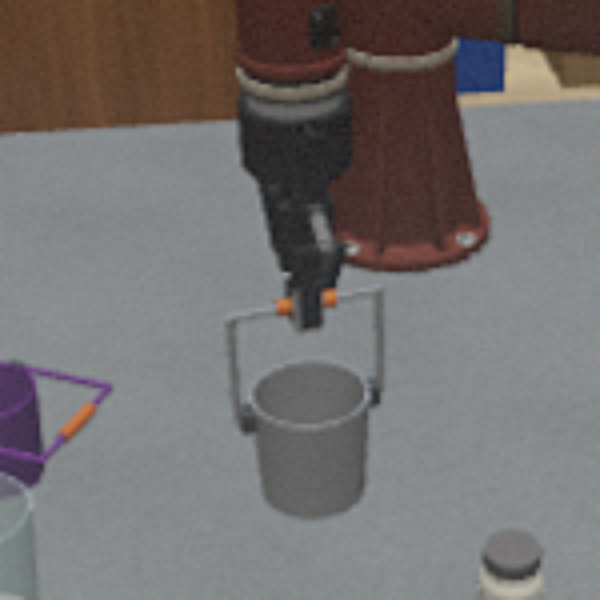

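The pot hangs level from the grip at crop (305,300), clear of the bench. Carry it to in front of the hanger.

```bash
python3 - <<'E'
from h import *
o=goto((.424,.214,.268),-.05); goto((.554,.2075,.268),-.05,0,o)
E
```

```text
[-80.2, -394.0, 0.3] [-0.003, 0.001, 0.266] from [ 0.587  -0.1536  0.2669]
[130.2, -0.0, 0.0] [0.0, 0.0, 0.0] from [0.424 0.214 0.268]
```

Call:
play_rows(
  deltas=[
    [[-2,-10,0],[0,0,0]],
    [[-6,-28,0],[0,0,0.02]],
    [[-10,-50,0],[0,0,0.04]],
    [[-15,-75,0],[0,0,0.06]],
    [[-20,-102,0],[0,0,0.08]],
    [[-26,-129,0],[0,0,0.1]],
    [[-32,-156,0],[0,0,0.12]],
    [[-37,-183,0],[0,0,0.14]],
  ],
)

```text
t: 11.9
tcp_pos: [0.511, 0.0184, 0.2682]
tool_rot: [-3.137, -0.119, -0.0]
force: [0.1, 0.3, -4.5]
gripper_width: 0.0105
```

Call:
play_rows(
  deltas=[
    [[-6,-27,0],[0,0,0.02]],
    [[-11,-54,0],[0,0,0.04]],
    [[-17,-81,0],[0,0,0.06]],
    [[-22,-108,0],[0,0,0.08]],
    [[-27,-133,0],[0,0,0.1]],
    [[-31,-155,0],[0,0,0.11]],
    [[-35,-172,0],[0,0,0.12]],
    [[-37,-183,0],[0,0,0.126]],
  ],
)

```text
t: 12.7
tcp_pos: [0.4601, 0.198, 0.2686]
tool_rot: [-3.138, 0.076, 0.0]
force: [-0.1, 0.5, -5.0]
gripper_width: 0.0104
```

```bash
python3 - <<'E'
from h import *
for c in ["scene","top"]:
    p,D=arm.read_camera(c);W=cloud(c,D)
    print([(r["score"],np.round(r["point"],4)) for r in arm.mark_of(c,"bail_grip")[:2]],[(r["score"],np.round(r["point"],4)) for r in arm.mark_of(c,"stand_seat")[:2]])
    cv2.imwrite(f"pics/{c}7.png",p[:,:,::-1])
a=cv2.imread("pics/scene7.png")[90:240,320:470]
cv2.imwrite("pics/crop7.png",cv2.resize(a,None,fx=4,fy=4))
s=arm.observe();print(s['t'],s['force'],s['gripper_width'])
o=goto((.424,.214,.268),-.05); goto((.554,.2075,.268),-.05)
E
```

```text
[(0.52, array([0.4597, 0.2   , 0.2658])), (0.44, array([ 0.4382, -0.3401,  0.0766]))] [(0.64, array([0.5519, 0.2092, 0.2239]))]
[(0.84, array([ 0.4404, -0.3438,  0.0749])), (0.65, array([0.4604, 0.1957, 0.2635]))] [(0.88, array([0.5474, 0.2093, 0.2233]))]
13.0 [ 0.02445672  0.25395543 -5.15835123] 0.010530859597324431
[-38.6, -16.4, 1.0] [-0.001, -0.001, -0.0] from [0.4618 0.1957 0.2691]
[91.5, -16.4, 1.2] [-0.001, -0.001, -0.0] from [0.4618 0.1957 0.2691]
```

View pics/crop7.png

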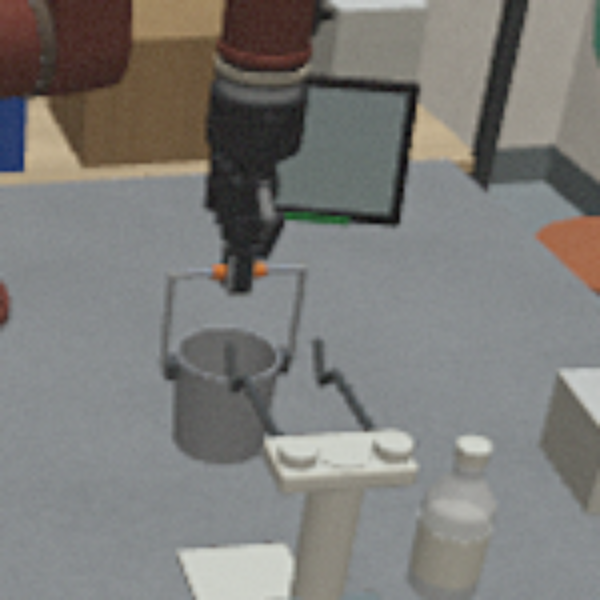

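The pot hangs level at crop (225,390), just short of the prong tips at (230,345) and (318,345). Align sideways first, then go forward over the dips.

Call:
play_rows(
  deltas=[
    [[-5,-5,0],[0,0,0]],
    [[-5,-11,0],[0,0,0]],
    [[-5,-17,0],[0,0,0]],
    [[-5,-17,0],[0,0,0]],
    [[10,-17,0],[0,0,0]],
    [[25,-17,0],[0,0,0]],
    [[38,-17,0],[0,0,0]],
    [[45,-17,0],[0,0,0]],
  ],
)

```text
t: 13.8
tcp_pos: [0.5092, 0.211, 0.2694]
tool_rot: [-3.139, 0.079, -0.004]
force: [0.8, 0.2, -4.9]
gripper_width: 0.0108
```

Call:
play_rows(
  deltas=[
    [[10,0,0],[0,0,0]],
    [[20,0,0],[0,0,0]],
    [[30,0,0],[0,0,0]],
    [[38,0,0],[0,0,0]],
    [[43,0,0],[0,0,0]],
    [[46,0,0],[0,0,0]],
    [[46,0,0],[0,0,0]],
    [[46,0,0],[0,0,0]],
  ],
)

```text
t: 14.6
tcp_pos: [0.553, 0.209, 0.2692]
tool_rot: [-3.139, 0.078, -0.001]
force: [-0.6, 0.4, -5.2]
gripper_width: 0.0108
```

```bash
python3 - <<'E'
from h import *
for c in ["scene","top"]:
    p,D=arm.read_camera(c);W=cloud(c,D)
    m=near(W,(.553,.208),.06,.25,.29)&orange(p); print(m.sum(),W[m].mean(0) if m.any() else 0)
    print([(r["score"],np.round(r["point"],4)) for r in arm.mark_of(c,"bail_grip")[:2]],[(r["score"],np.round(r["point"],4)) for r in arm.mark_of(c,"stand_seat")[:2]])
    cv2.imwrite(f"pics/{c}8.png",p[:,:,::-1])
a=cv2.imread("pics/scene8.png")[110:230,340:460]
cv2.imwrite("pics/crop8.png",cv2.resize(a,None,fx=5,fy=5))
s=arm.observe();print(s['t'],s['force'],s['gripper_width'])
o=goto((.553,.208,.268),-.05)
E
```

```text
17 [0.55902247 0.20435921 0.26837851]
[(0.61, array([ 0.4418, -0.3424,  0.0791]))] [(0.63, array([0.55  , 0.2097, 0.2199]))]
36 [0.55258072 0.19566287 0.27157083]
[(0.58, array([0.5503, 0.2118, 0.2648])), (0.53, array([ 0.4375, -0.3431,  0.0762]))] [(0.74, array([0.5478, 0.2112, 0.2232]))]
14.9 [ 0.75935674 -0.64231469 -5.87358584] 0.010100261232808808
[-0.1, 1.0, 1.4] [-0.002, -0.001, 0.001] from [0.5531 0.209  0.2694]
```

View pics/crop8.png

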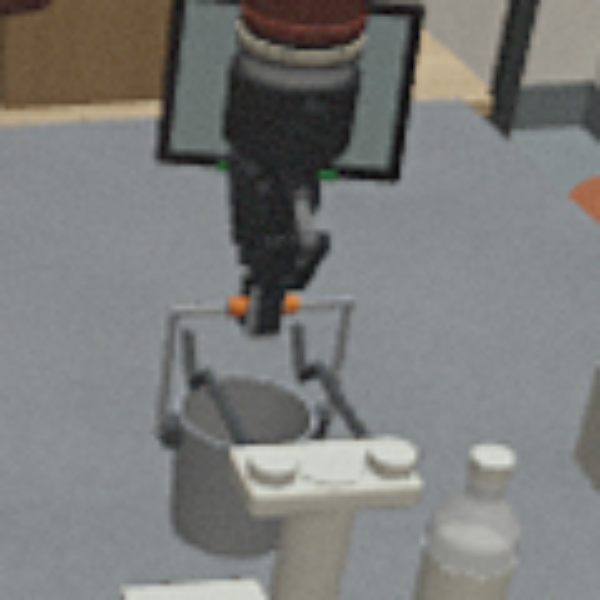

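The bail crossbar is above the prongs (tips at crop (190,335), (298,330)), its sides outside both. Lower slowly, watching the force.

Call:
play_rows(
  deltas=[
    [[0,0,4],[0,0,0]],
    [[0,0,10],[0,0,0]],
    [[0,0,17],[0,0,0]],
    [[0,0,24],[0,0,0]],
    [[0,0,30],[0,0,0]],
    [[0,0,35],[0,0,0]],
    [[0,0,38],[0,0,0]],
    [[0,0,39],[0,0,0]],
  ],
)

```text
t: 15.7
tcp_pos: [0.5531, 0.2089, 0.2297]
tool_rot: [-3.139, 0.078, -0.001]
force: [-0.2, -0.3, -4.9]
gripper_width: 0.0107
```

Call:
play_rows(
  deltas=[
    [[0,0,0],[0,0,0]],
    [[0,0,0.5],[0,0,0]],
    [[0,0,1],[0,0,0]],
    [[0,0,2],[0,0,0]],
    [[0,0,2.5],[0,0,0]],
    [[0,0,3],[0,0,0]],
    [[0,0,3.5],[0,0,0]],
    [[0,0,4],[0,0,0]],
  ],
)

```text
t: 16.5
tcp_pos: [0.5534, 0.209, 0.2262]
tool_rot: [-3.139, 0.078, -0.002]
force: [0.1, 0.8, -4.2]
gripper_width: 0.0107
```

```bash
python3 - <<'E'
from h import *
for c in ["scene","top"]:
    p,D=arm.read_camera(c);W=cloud(c,D)
    m=near(W,(.553,.208),.06,.2,.26)&orange(p); print(m.sum(),W[m].mean(0) if m.any() else 0)
    print([(r["score"],np.round(r["point"],4)) for r in arm.mark_of(c,"bail_grip")[:2]],[(r["score"],np.round(r["point"],4)) for r in arm.mark_of(c,"pot")[:3]])
for i in range(3): arm.read_camera("top");s=arm.observe();print(s['t'],s['force'],s['tcp_pos'],s['gripper_width'])
E
```

```text
17 [0.55887514 0.20913325 0.22523092]
[(0.54, array([0.5539, 0.2116, 0.2268])), (0.41, array([ 0.442 , -0.3435,  0.0809]))] [(0.57, array([0.5501, 0.2102, 0.0558])), (0.56, array([ 0.3982, -0.4186,  0.0025]))]
33 [0.55303569 0.1950276  0.22837803]
[(0.71, array([0.5526, 0.2126, 0.0577])), (0.69, array([ 0.4408, -0.3446,  0.079 ]))] [(0.82, array([0.554 , 0.2145, 0.0586])), (0.58, array([ 0.3974, -0.4175,  0.0011]))]
16.85 [ 0.46564778  0.57775683 -4.71605625] [0.55341872 0.20901905 0.22635604] 0.010661681717024685
16.9 [ 0.55412568  0.35370143 -4.33140541] [0.55342573 0.20902136 0.22638077] 0.010727536358833284
16.95 [ 1.04609249 -0.35188038 -5.03016697] [0.55340514 0.20901441 0.22634311] 0.010639604634811896
```

Still carrying the weight; sleeve at about z 0.225. Continue down slowly.

Call:
play_rows(
  deltas=[
    [[0,0,0.5],[0,0,0]],
    [[0,0,1],[0,0,0]],
    [[0,0,1.5],[0,0,0]],
    [[0,0,2],[0,0,0]],
    [[0,0,2],[0,0,0]],
  ],
)

```text
t: 17.45
tcp_pos: [0.5534, 0.209, 0.2244]
tool_rot: [-3.139, 0.078, -0.002]
force: [0.7, -0.2, -5.5]
gripper_width: 0.0105
```

Call:
play_rows(
  deltas=[
    [[0,0,0.5],[0,0,0]],
    [[0,0,1],[0,0,0]],
    [[0,0,1.5],[0,0,0]],
    [[0,0,2],[0,0,0]],
    [[0,0,2],[0,0,0]],
  ],
)

```text
t: 17.95
tcp_pos: [0.5536, 0.209, 0.2239]
tool_rot: [-3.138, 0.078, -0.003]
force: [-4.3, -0.7, 6.2]
gripper_width: 0.0106
```

Seated with ~11 N, being pushed slightly toward -x. Relieve this, then open.

Call:
play_rows(
  deltas=[
    [[-0.7,0,-0.4],[0,0,0]],
    [[-1.5,0,-0.8],[0,0,0]],
    [[-1.5,0,-0.8],[0,0,0]],
    [[-1.5,0,-0.8],[0,0,0]],
  ],
)

```text
t: 18.35
tcp_pos: [0.5532, 0.2091, 0.2238]
tool_rot: [-3.138, 0.078, -0.008]
force: [2.3, -1.8, 2.5]
gripper_width: 0.0105
```

Call:
play_rows(
  deltas=[
    [[0,0,0],[0,0,0]],
    [[0,0,0],[0,0,0]],
    [[0,0,0],[0,0,0]],
    [[0,0,0],[0,0,0]],
    [[0,0,0],[0,0,0]],
    [[0,0,0],[0,0,0]],
  ],
  hand=0.4,
)

```text
t: 18.95
tcp_pos: [0.5518, 0.2091, 0.223]
tool_rot: [-3.139, 0.078, -0.002]
force: [-0.1, -0.2, 0.1]
gripper_width: 0.034
```

```bash
python3 - <<'E'
from h import *
for c in ["scene","top"]:
    p,D=arm.read_camera(c);W=cloud(c,D)
    m=near(W,(.553,.208),.06,.2,.26)&orange(p); print(m.sum(),W[m].mean(0) if m.any() else 0)
    print([(r["score"],np.round(r["point"],4)) for r in arm.mark_of(c,"bail_grip")[:2]],[(r["score"],np.round(r["point"],4)) for r in arm.mark_of(c,"pot")[:3]])
    cv2.imwrite(f"pics/{c}9.png",p[:,:,::-1])
s=arm.observe();print(s['t'],s['force'],s['tcp_pos'],s['gripper_width'])
a=cv2.imread("pics/scene9.png")[120:240,340:460]
cv2.imwrite("pics/crop9.png",cv2.resize(a,None,fx=5,fy=5))
E
```

```text
16 [0.55893651 0.20299437 0.22297683]
[(0.64, array([0.5506, 0.2089, 0.2237])), (0.63, array([ 5.542e-01,  2.039e-01, -1.000e-04]))] [(0.77, array([0.5513, 0.2124, 0.0531])), (0.66, array([ 0.3957, -0.4183,  0.0037]))]
28 [0.55165365 0.19587606 0.22665271]
[] [(0.67, array([ 0.4007, -0.4176,  0.003 ])), (0.61, array([0.5536, 0.2084, 0.0543]))]
19.25 [-0.09884123  0.20944007 -0.37974146] [0.55191641 0.20907611 0.22314881] 0.034211259801961456
```

View pics/crop9.png

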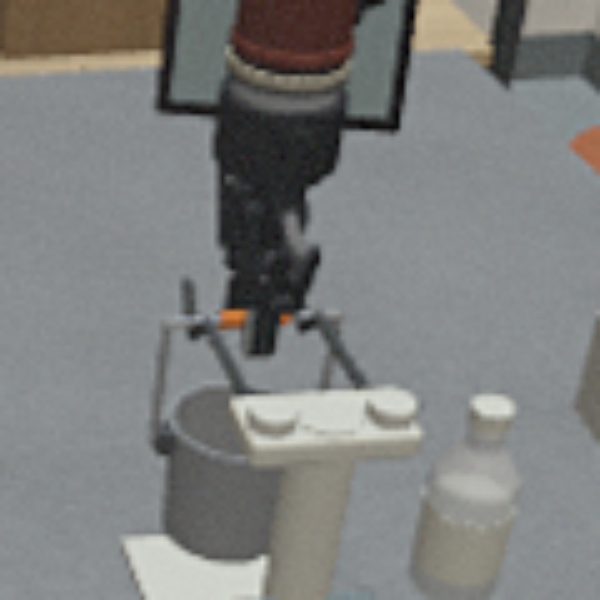

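The crossbar lies in both dips (crop (200,325), (310,320)), the gripper is open and free of load. Retreat straight up.

Call:
play_rows(
  deltas=[
    [[0,0,-8],[0,0,0]],
    [[0,0,-20],[0,0,0]],
    [[0,0,-35],[0,0,0]],
    [[0,0,-55],[0,0,0]],
    [[0,0,-80],[0,0,0]],
    [[0,0,-105],[0,0,0]],
    [[0,0,-125],[0,0,0]],
    [[0,0,-130],[0,0,0]],
  ],
)

```text
t: 20.05
tcp_pos: [0.5534, 0.2093, 0.3586]
tool_rot: [-3.136, 0.078, -0.015]
force: [0.6, -0.6, 0.5]
gripper_width: 0.034
```

Call:
play_rows(
  deltas=[
    [[0,0,0],[0,0,0]],
    [[0,0,0],[0,0,0]],
    [[0,0,0],[0,0,0]],
    [[0,0,0],[0,0,0]],
    [[0,0,0],[0,0,0]],
    [[0,0,0],[0,0,0]],
    [[0,0,0],[0,0,0]],
    [[0,0,0],[0,0,0]],
  ],
)

```text
t: 20.85
tcp_pos: [0.5517, 0.2088, 0.3531]
tool_rot: [-3.139, 0.078, -0.002]
force: [-0.2, -0.8, -0.0]
gripper_width: 0.0341
```

```bash
python3 - <<'E'
from h import *
for c in ["scene","top"]:
    p,D=arm.read_camera(c);W=cloud(c,D)
    m=near(W,(.553,.208),.06,.2,.26)&orange(p); print(m.sum(),(W[m].mean(0),axis(W[m])[1]) if m.any() else 0)
    for t in ["bail_grip","pot","bottle","beaker","jar"]: print(t,[(round(r["score"],2),np.round(r["point"],3).tolist()) for r in arm.mark_of(c,t)[:2]])
    cv2.imwrite(f"pics/{c}10.png",p[:,:,::-1])
print(arm.observe()['t'])
a=cv2.imread("pics/scene10.png")[120:240,340:460]
cv2.imwrite("pics/crop10.png",cv2.resize(a,None,fx=5,fy=5))
E
```

```text
34 (array([0.55992203, 0.21189648, 0.22278105]), array([0.07575057, 0.99640546, 0.03792122]))
bail_grip [(0.68, [0.555, 0.212, 0.224]), (0.54, [0.597, -0.413, 0.0])]
pot [(0.78, [0.552, 0.21, 0.05]), (0.67, [0.398, -0.42, 0.004])]
bottle [(0.9, [0.572, 0.384, -0.0])]
beaker [(0.62, [0.597, -0.413, -0.002])]
jar [(0.55, [0.625, -0.002, 0.001])]
80 (array([0.55271291, 0.21020367, 0.22653858]), array([-0.07111429, -0.99733559,  0.01626305]))
bail_grip [(0.63, [0.575, 0.384, 0.005]), (0.61, [0.554, 0.214, 0.218])]
pot [(0.91, [0.554, 0.212, 0.052]), (0.59, [0.55, 0.211, 0.224])]
bottle [(0.78, [0.574, 0.384, 0.003])]
beaker [(0.61, [0.6, -0.412, -0.002]), (0.3, [0.553, 0.213, 0.216])]
jar [(0.68, [0.634, -0.004, 0.005])]
21.45
```

View pics/crop10.png

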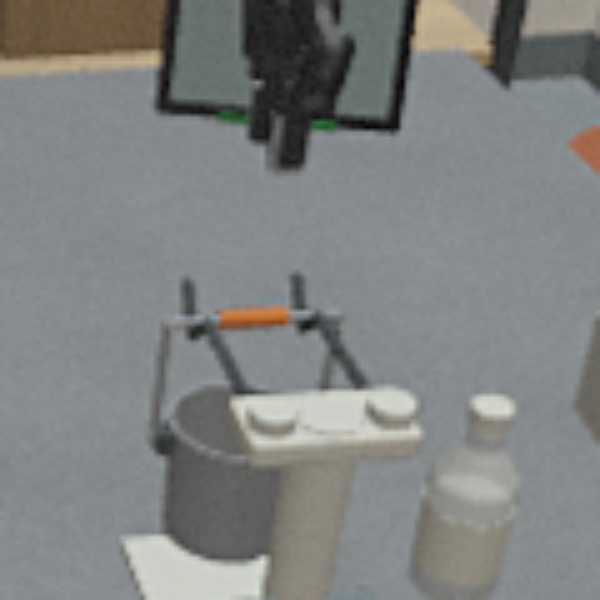

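The bail lies in both dips with the sleeve centred at crop (255,317), and the gripper is well clear. Hand in.

```bash
python3 -c "
from bench import arm
print(arm.sign_off())"
```

```text
the job is handed in; nothing more can be done
None
```

The steel pot now hangs by its bail on the two-prong hanger, and the job is handed in at about 21.5 s of the 70 s. No verdict was reported.

I raised the bail to upright in an arc about its hinge while the pot stayed standing on the bench. I then let go, regripped it from above, carried the pot over and lowered it into the dips.

- **Position:** the networks put the grip at about (0.554, 0.212, 0.222) m, against an estimated seat of (0.553, 0.208, 0.222) m. That is about 1 mm off in x and 3–4 mm in y, well inside the limits. The networks' own readings of the seat varied by several mm.
- **Hanging:** the crossbar is within a few hundredths of a radian of the line through the dips, and the pot's underside is about 51 mm up. I did not measure speed or hanging force directly.
- **Contact on lowering:** contact was about 11 N at the wrist as the bail met the prongs, against the 40 N limit. I eased that off before letting go.
- **Bystanders:** bottle, beaker and jar all read within about 5 mm of where they started. The gripper is clear, about 130 mm above.

No check failed. The only disagreements were a few low-value network detections, which I discarded against the pictures.

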